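# Fold out the pipe rest and lay the pipes in their rows

### The job

Swing the folded leg of the pipe rest all the way out until it snaps home behind its spring ball. Then lay the two threaded pipes from the bench to its right in the rest, sorted by length: the long pipe centred in the row whose two V saddles stand far apart, the short pipe centred in the row whose saddles stand close together, each lying level in both its saddles. Leave the tin, the elbow and the roll of tape where they are.

Things in the scene. Friction and masses are not known exactly. Their poses are not given: they have to be found in the camera images.
- rest: Folding pipe rest, fixed: grey base plate 75 x 190 x 12 mm with a tongue at its front left for the spring ball. Two fixed V saddles stand at (0, 25) and (0, -55) mm. Origin: underside of the base, in line with the fixed saddles; x points away from the robot at yaw 0, y to the left, z up. With the leg out, each row of two saddles runs along the rest's x axis.
- leg_hinge (a point): Axis of the leg's hinge pin (upright), at (-28, 70, 18 mm) in the rest's frame.
- leg (a joint): Swing leg's angle, rad: 0 = folded, bar along the rest's +y; grows counter-clockwise from above; 1.57 = fully out, bar along the rest's -x, at its stop. Flat bar 26 x 128 mm, top 22 mm above the worktop, with two side arms carrying a V saddle each. At about 0.8 to 1.45 it rides over a spring ball (some newtons at the handle); past 1.5 the ball has risen behind it and holds it.
- handle (a point): Point on the leg's black upright round handle post (18 mm diameter, 22 to 74 mm above the worktop), on its axis at 60 mm height, 115 mm from the hinge.
- long_row (a point): Where the long pipe's centre lies when centred in its row: 56 mm above the worktop, at (-47.5, 25) mm in the rest's frame. Saddles 95 mm apart: one fixed, one brought by the leg when out. A saddle is 10 mm thick, a 90 degree V open upwards, tips about 56 mm above the worktop, 42 mm wide over all.
- short_row (a point): The same for the short pipe, 56 mm above the worktop, at (-27, -55 mm) in the rest's frame. This row's saddles are 54 mm apart: one fixed, one brought by the leg when it is out.
- long_pipe: Long threaded steel pipe nipple, 24 mm diameter, 140 mm long, lying loose on the worktop right of the rest; its axis is its own y axis. Origin at its underside, midway along (when as at the start).
- long_pipe_mid (a point): Centre of the long pipe, on its axis.
- short_pipe: Short threaded steel pipe nipple, 24 mm diameter, 76 mm long, lying loose on the worktop right of the rest; its axis is its own y axis. Origin at its underside, midway along (when as at the start).
- short_pipe_mid (a point): Centre of the short pipe, on its axis.
- tin: Round tin, 65 mm diameter, 62 mm tall, a bystander behind the rest. Origin at the centre of its underside.
- elbow: Iron pipe elbow, 51 x 51 x 34 mm, a bystander behind and to the right. Origin at the centre of its underside.
- tape: Roll of black tape lying flat, 55 mm across, 19 mm high, a bystander at the left front. Origin at the centre of its underside.
Things that resemble listed ones, but are neither listed nor needed, are in the scene too. Leave any black, brown or yellow look-alike of the short_pipe alone.

How it is judged:
On the way:
1. the leg is fully out, past its spring ball (value of joint leg above 1.5 rad), for 0.2 s.
At the end, for the whole second after the job is handed in: Leg out past its ball (joint over 1.5 rad). Long pipe in the wide row, short pipe in the close row, at rest in both saddles: centre within 18 mm (long) or 13 mm (short) of the row's middle along it, 5 mm across and in height, axis within 0.08 rad of the row (value of joint leg above 1.5 rad and x of long_pipe_mid in the frame of long_row between -0.018 and 0.018 m and y of long_pipe_mid in the frame of long_row between -0.005 and 0.005 m and z of long_pipe_mid in the frame of long_row between -0.005 and 0.005 m and angle between the y axis of each of long_pipe, short_pipe and the x axis of rest, either way round below 0.08 rad and linear speed of each of long_pipe, short_pipe below 0.02 m/s and x of short_pipe_mid in the frame of short_row between -0.013 and 0.013 m and y of short_pipe_mid in the frame of short_row between -0.005 and 0.005 m and z of short_pipe_mid in the frame of short_row between -0.005 and 0.005 m); the robot touches nothing.
It fails at once if the tin is pushed more than 30 mm (distance of tin from where it was at the start of the episode above 0.03 m).
It fails at once if the elbow is pushed more than 30 mm (distance of elbow from where it was at the start of the episode above 0.03 m).
It fails at once if the tape is pushed more than 30 mm (distance of tape from where it was at the start of the episode above 0.03 m).
It also fails if it takes over 72 s, if anything falls off the work surface, if the arm or the gripper's body presses on something with over 40 N, if the wrist force passes 120 N, or if a joint passes its speed limit or range.

### The arm

A 6-joint arm with a two-finger parallel gripper is mounted at the origin on a cart in front of the work surface, level with it; the furniture and walls round the work are solid. World frame = base frame: x ahead of the robot, y to its left, z up, the work surface at z = 0. Lengths are in m, angles in rad, forces in N, time in s.
With the tool pointing down it reaches from about 0.35 to 0.875 m from the base axis. Payload 4.2 kg.
Tool frame: the origin (TCP) lies at the very end of the fingers, on their centre line; the grasp point (between the pads) lies 19 mm behind it; z points along the fingers, y is the line along which they close (so a half turn about z gives the same grasp; the last joint's range is limited). The gripper opens to 87 mm and grips with 3 to 60 N. Pads are 19 mm wide; open, the fingers measure 117 mm over their backs; the gripper's body (75 mm by 190 mm) begins 51 mm behind the grasp point.
Start: joints at [-1.015, 0.385, 0.008, 0, -1.194, -0.259], TCP at [0.183, -0.598, 0.223] pointing down, gripper open.
Joint ranges: [-3.14, 3.14], [-1.21, 2.06], [-1.07, 1.41], [-3.16, 2.05], [-2.99, -0.16], [-3.1, 3.1]. Speed limits (rad/s): [2.79, 2.79, 3.14, 3.14, 3.14, 3.14].

### API

Orientations are given as a 3x3 rotation matrix whose columns are the frame's x, y, z axes.
In Python, from station import readout, viewer, robot, nets gives the robot as it stands. The module is installed in compiled form; this text tells all that it offers.
- The arm moves only by the tool jog_arm, never from a script. Its argument "plan" is a list of rows, each an object with "dp": the shift along the tool's x, y, z scaled (see below), a list of three; "turn": the turn, a rotation vector about the tool's x, y, z scaled (see below), a list of three; "fingers": the opening, from 0 (shut) to 1 (fully open). A call has 1 to 20 rows; each row shifts and turns the commanded pose from where the row before left it, along the tool's axes as they then stand; what a row does not reach is not made up. The controller multiplies each number of a shift by 0.02 m and each number of a turn by 45 degrees. A row lasts 1/12 s, in which the tool goes at most 41.7 mm and 7.16 degrees, less where a joint would pass 70% of its speed; a pose out of reach is approached as far as the arm can. A call with a number of a shift or a turn outside -1 to 1 is refused whole. A call with a gripper value outside its range is refused whole. The fingers move at their own pace and stop on an object; the grip force is fixed at half the most. Time passes only in rows, so rows that do not move let the fingers close. It gives the time, the measured TCP pose, the force, the opening and the grip force at its end, in the units of the state.
- readout.read_state(): the state, without advancing time (a new reading comes with each control period).
- viewer.snapshot(name): name is "side" or "top"; returns the picture (480x640x3 uint8, red, green, blue); there is no depth.
- viewer.calibration(name): a dict with "camera_matrix" (3x3 intrinsics, pixels), "k1" (the pictures are not rectified: a ray, as slopes to the right and down, at radius r is drawn at 1 + k1 r^2 times it, then the intrinsics apply), "cam_to_world" (4x4, takes a point from camera to world coordinates). Camera axes: x right, y up, looking along -z (the intrinsics and any distortion apply to the point x, -y, -z); pixel columns grow to the right and rows downward; lengths in m; the calibration is good to about 2 mm. A picture is of the moment at which its call begins. calibration takes no time and is no camera call.
- robot.hand_in(): hands the job in; it is judged then, once.
Trained networks look in the newest picture that a camera, given by its name, has taken for a name from the list of things; names that differ only in an ending like _2 or _b are one class to them, and where a whole thing is asked for, a point or a joint stands for the part that bears it (a point fixed in the world has none). Each returns a list of dicts, best first, with "p" (0 to 1); they miss things now and then, are a little off and sometimes report something else, mostly with a low value. They report only what shows in the picture. A call takes as long as a camera call. They do not tell look-alikes from the thing itself.
- nets.find_in(camera, target): "point" ([x, y, z] in m, in world coordinates, good to about 4 mm: the middle of the surface that is visible of it).
- nets.masks_of(camera, target): "pixels" (480x640 bool, what is visible of it).
The state is a dict: "time_s": time; "joints": joint angles; "dq": joint speeds; "joint_efforts": joint torques, N m; "eef_pos": TCP position; "tool_rot": TCP orientation; "wrist_force": force on the tool from outside, world axes, zero at the start; "ft_torque": the same for the moment, N m; "opening": opening from 0.0 (shut) to 1.0 (fully open); "grip_force": force on a finger pad.
Only numpy, scipy, OpenCV 4.12 (cv2) and the standard library are available. Lean on these libraries where they do the work, as an engineer would, in place of code of your own. Each camera call takes 0.05 s, during which the arm holds its last target. There are 200 camera calls.

## Working session

There is one attempt and no reset: what is moved stays moved. The work goes in short steps, Python scripts to look and compute and a tool call to move; the robot and the scene stay as the last step left them, time stands still between calls to the robot, and variables do not carry over. Pictures are saved under pics/ and viewed, at most 10 in all, crops included, and the job is handed in when it is done.

Besides the shell and the picture viewer there is one more tool, called after ">>>" as name([rows], argument=value, ...), one row to a line, values as JSON. jog_arm: Moves the arm, as the interface text tells. Its arguments: {"type":"object","properties":{"plan":{"type":"array","items":{"type":"object","properties":{"dp":{"type":"array","items":{"type":"number","minimum":-1,"maximum":1}},"turn":{"type":"array","items":{"type":"number","minimum":-1,"maximum":1}},"fingers":{"type":"number"}}}}},"required":["plan"]}

```bash
mkdir -p pics; cat > h.py <<'E'
import numpy as np,cv2
from station import readout, viewer, robot, nets
def ray(cam,px):
    c=viewer.calibration(cam);K=np.array(c["camera_matrix"]);k=c["k1"];T=np.array(c["cam_to_world"])
    d=np.linalg.solve(K,[px[0],px[1],1])[:2];u=d.copy()
    for _ in range(30):u=d/(1+k*(u@u))
    return T[:3,3],T[:3,:3]@np.array([u[0],-u[1],-1])
def at(cam,px,z):
    o,d=ray(cam,px);return o+d*(z-o[2])/d[2]
def pix(cam,P):
    c=viewer.calibration(cam);K=np.array(c["camera_matrix"]);T=np.array(c["cam_to_world"])
    q=T[:3,:3].T@(np.array(P)-T[:3,3]);u=np.array([q[0],-q[1]])/-q[2];u=u*(1+c["k1"]*(u@u));return (K@[u[0],u[1],1])[:2]
def snap(cam,name=None):
    im=viewer.snapshot(cam)
    if name:cv2.imwrite(f"pics/{name}.png",cv2.cvtColor(im,cv2.COLOR_RGB2BGR))
    return im
E
python3 - <<'E'
from h import *
np.set_printoptions(precision=4,suppress=True)
snap("top","t0");snap("side","s0")
for c in("top","side"):
    print(c,viewer.calibration(c))
    for t in("rest","handle","long_pipe","short_pipe","tin","elbow","tape"):
        for r in nets.find_in(c,t):print(t,np.round(r["point"],3),round(r["p"],2),pix(c,r["point"]))
print(readout.read_state())
E
```

```text
top {'camera_matrix': array([[538.4403,   0.    , 315.3077],
       [  0.    , 538.4403, 233.1136],
       [  0.    ,   0.    ,   1.    ]]), 'k1': -0.033439543920161366, 'cam_to_world': array([[ 0.0108,  0.9895, -0.144 ,  0.3801],
       [-0.9997,  0.014 ,  0.0208, -0.0137],
       [ 0.0225,  0.1437,  0.9894,  1.3145],
       [ 0.    ,  0.    ,  0.    ,  1.    ]])}
rest [ 0.595 -0.016  0.011] 0.96 [305.0597 222.7175]
rest [0.416 0.336 0.02 ] 0.3 [156.7724 294.0852]
handle [0.553 0.033 0.028] 0.98 [284.6785 238.4867]
long_pipe [ 0.586 -0.361  0.021] 0.64 [446.2222 227.9275]
short_pipe [ 0.451 -0.298  0.022] 0.75 [421.5123 282.9358]
short_pipe [ 0.414 -0.178  0.021] 0.65 [371.9107 297.6288]
short_pipe [ 0.472 -0.412  0.022] 0.64 [467.9665 274.7793]
short_pipe [ 0.376 -0.078  0.02 ] 0.54 [330.1226 313.2727]
tin [0.761 0.099 0.056] 0.82 [258.5289 151.0413]
elbow [ 0.757 -0.236  0.03 ] 0.79 [395.3099 158.0919]
tape [ 0.596 -0.015  0.009] 0.58 [304.8185 222.4184]
tape [0.411 0.336 0.02 ] 0.52 [156.4314 296.2312]
side {'camera_matrix': array([[439.0098,   0.    , 326.4513],
       [  0.    
[... 802 characters left out ...]
0.127 0.045] 0.67 [246.4592 269.3825]
elbow [ 0.758 -0.226  0.028] 0.52 [270.8704 223.4066]
tape [0.412 0.346 0.015] 0.65 [421.3204 337.8702]
{'time_s': 0.8, 'joints': array([-1.0154,  0.3847,  0.0079, -0.    , -1.194 , -0.2586]), 'dq': array([ 0.0008, -0.0002,  0.0006,  0.0014, -0.0006,  0.0009]), 'joint_efforts': array([  0.0009, -39.0406,  18.7619,   4.2242,   0.0157,  -0.    ]), 'eef_pos': array([ 0.1828, -0.5976,  0.2226]), 'tool_rot': array([[-0.9563, -0.2924,  0.    ],
       [-0.2924,  0.9563, -0.    ],
       [-0.    , -0.0001, -1.    ]]), 'wrist_force': array([-0.0841, -0.0534,  0.0762]), 'ft_torque': array([0.0305, 0.0019, 0.0304]), 'grip_force': 0.0, 'opening': 1.002611943577695}
```

View pics/t0.png

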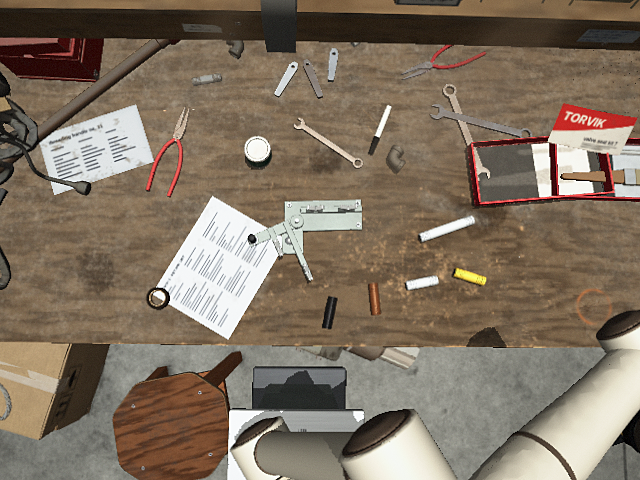

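View pics/s0.png

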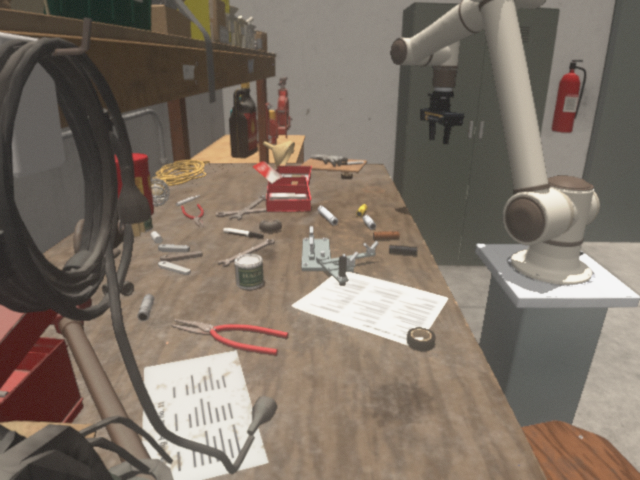

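The pictures show the rest at about (305,222) in the top view. The handle post is at (252,239), the tin (258,150), the elbow (396,158) and the tape (157,297).
Candidates for the short pipe are black (330,313), brown (375,299), yellow (470,276) and silver (421,283). I choose the silver one. The long pipe is the silver one at (446,228), and the white marker at (380,130) is not a pipe. I'll check this choice in a close crop.

```bash
python3 - <<'E'
from h import *
np.set_printoptions(precision=4,suppress=True)
im=cv2.imread("pics/t0.png")
cv2.imwrite("pics/c1.png",cv2.resize(im[185:325,235:495],None,fx=3,fy=3,interpolation=cv2.INTER_CUBIC))
snap("top")
def axis(m,z):
    ys,xs=np.nonzero(m);P=np.array([at("top",p,z)[:2] for p in zip(xs,ys)])
    r=cv2.minAreaRect((P*1000).astype(np.float32));c=P.mean(0);w,V=np.linalg.eigh(np.cov((P-c).T));a=V[:,1];return c,np.array(r[0])/1000,r[1],np.arctan2(a[1],a[0]),len(xs)
for t,z in(("long_pipe",.016),("short_pipe",.016),("rest",.012),("tin",.06)):
    for r in nets.masks_of("top",t):print(t,round(r["p"],2),*axis(r["pixels"],z))
E
```

```text
long_pipe 0.59 [ 0.5853 -0.3636] [ 0.5852 -0.3628] (22.885948181152344, 141.56027221679688) 1.931728801646434 488
short_pipe 0.78 [ 0.3787 -0.0773] [ 0.3782 -0.0774] (23.443113327026367, 76.74307250976562) 2.938620600148584 310
short_pipe 0.72 [ 0.4096 -0.1849] [ 0.41   -0.1849] (79.17051696777344, 22.935325622558594) -3.065231676381771 312
short_pipe 0.57 [ 0.4509 -0.2977] [ 0.4511 -0.2986] (23.079864501953125, 79.72735595703125) 1.7822142619619585 306Traceback (most recent call last):
  File "<stdin>", line 10, in <module>
  File "<stdin>", line 7, in axis
  File "h.py", line 9, in at
    o,d=ray(cam,px);return o+d*(z-o[2])/d[2]
        ~~~^^^^^^^^
  File "h.py", line 4, in ray
    c=viewer.calibration(cam);K=np.array(c["camera_matrix"]);k=c["k1"];T=np.array(c["cam_to_world"])
ValueError: time passes only in moves, steps and waits
```

View pics/c1.png

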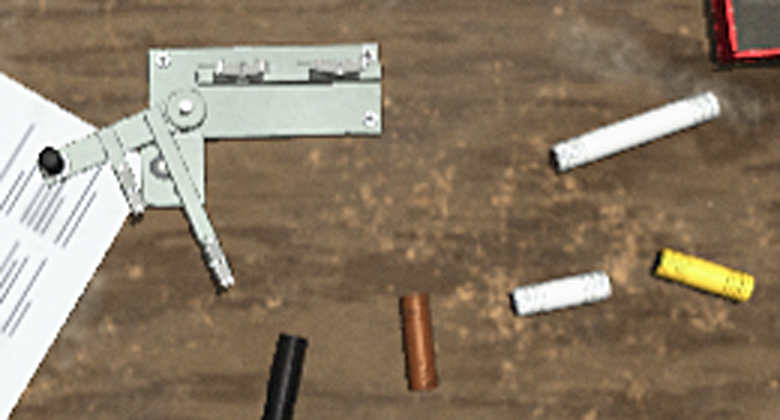

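```bash
sed -i 's/^def ray/from functools import lru_cache\n_c=lru_cache(None)(viewer.calibration)\ndef ray/; s/viewer.calibration(cam);/_c(cam);/' h.py; python3 - <<'E'
from h import *
np.set_printoptions(precision=4,suppress=True)
f=lambda x,y,z:at("top",(x/3+235-1/3,y/3+185-1/3),z)[:2]
TL,TR,BR=f(149,48,.012),f(381,42,.012),f(381,134,.012)
print("corners",TL,TR,BR,np.linalg.norm(TL-TR),np.linalg.norm(TR-BR))
c=(TL+BR)/2;d=TL-TR;yaw=np.arctan2(-d[0],d[1]);print("base centre",c,"yaw",yaw)
for z in(.022,.03,.04):print("hinge",z,f(186,107,z))
print("handle",f(50,160,.074),"screws",f(163,62,.012),f(368,55,.012),f(370,120,.012))
print("saddles",f(240,70,.045),f(334,71,.045))
im=snap("side")
cv2.imwrite("pics/c2.png",cv2.resize(cv2.cvtColor(im,cv2.COLOR_RGB2BGR)[200:300,270:430],None,fx=5,fy=5,interpolation=cv2.INTER_CUBIC))
E
```

```text
corners [0.6494 0.0362] [ 0.6574 -0.1548] [ 0.5807 -0.1546] 0.19113903556543616 0.07674691657811251
base centre [ 0.615  -0.0592] yaw 0.0419598575947362
hinge 0.022 [0.599  0.0049]
hinge 0.03 [0.5976 0.0048]
hinge 0.04 [0.596  0.0047]
handle [0.5471 0.1086] screws [0.6378 0.0245] [ 0.6463 -0.144 ] [ 0.5921 -0.1456]
saddles [ 0.6257 -0.0381] [ 0.6261 -0.1134]
```

View pics/c2.png

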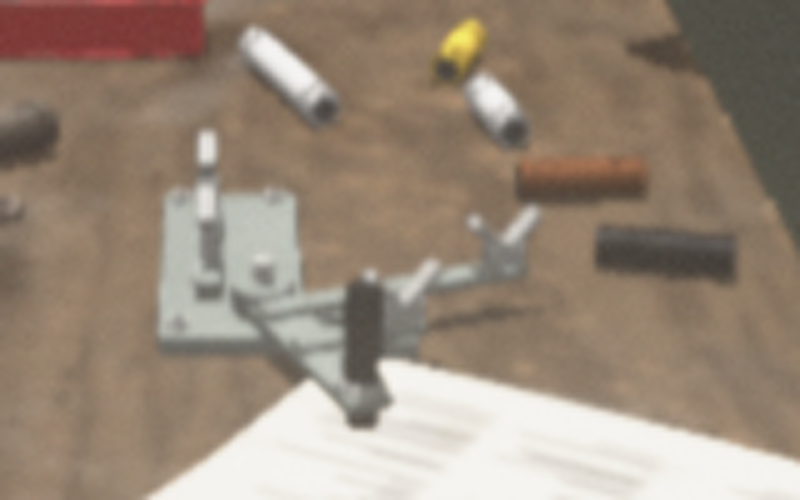

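The crop confirms the choice: the long silver pipe is at (446,228) and the short silver pipe at (421,283), with yellow, brown and black decoys nearby. The leg stands partly folded at about 0.4 rad, with the handle post at world (0.547, 0.109). I'll move above the handle.

>>> jog_arm([
  {"dp":[-0.96,0.98,0],"turn":[0,0,0],"fingers":0.4},
  {"dp":[-0.96,0.98,0],"turn":[0,0,0],"fingers":0.4},
  {"dp":[-0.96,0.98,0],"turn":[0,0,0],"fingers":0.4},
  {"dp":[-0.96,0.98,0],"turn":[0,0,0],"fingers":0.4},
  {"dp":[-0.96,0.98,0],"turn":[0,0,0],"fingers":0.4},
  {"dp":[-0.96,0.98,0],"turn":[0,0,0],"fingers":0.4},
  {"dp":[-0.96,0.98,0],"turn":[0,0,0],"fingers":0.4},
  {"dp":[-0.96,0.98,0],"turn":[0,0,0],"fingers":0.4},
  {"dp":[-0.96,0.98,0],"turn":[0,0,0],"fingers":0.4},
  {"dp":[-0.96,0.98,0],"turn":[0,0,0],"fingers":0.4},
  {"dp":[-0.96,0.98,0],"turn":[0,0,0],"fingers":0.4},
  {"dp":[-0.96,0.98,0],"turn":[0,0,0],"fingers":0.4},
  {"dp":[-0.96,0.98,0],"turn":[0,0,0],"fingers":0.4},
  {"dp":[-0.96,0.98,0],"turn":[0,0,0],"fingers":0.4},
  {"dp":[-0.96,0.98,0],"turn":[0,0,0],"fingers":0.4},
  {"dp":[-0.96,0.98,0],"turn":[0,0,0],"fingers":0.4},
  {"dp":[-0.96,0.98,0],"turn":[0,0,0],"fingers":0.4},
  {"dp":[-0.96,0.98,0],"turn":[0,0,0],"fingers":0.4},
  {"dp":[-0.96,0.98,0],"turn":[0,0,0],"fingers":0.4},
  {"dp":[-0.96,0.98,0],"turn":[0,0,0],"fingers":0.4},
])

```text
time_s: 2.72
eef_pos: [0.4358, -0.1091, 0.2229]
tool_rot: [[-0.956, -0.293, 0.001], [-0.293, 0.956, 0.0], [-0.001, -0.0, -1.0]]
wrist_force: [0.3, 0.4, -1.4]
opening: 0.4
grip_force: 0.0
```

>>> jog_arm([
  {"dp":[-0.96,0.98,0],"turn":[0,0,0],"fingers":0.4},
  {"dp":[-0.96,0.98,0],"turn":[0,0,0],"fingers":0.4},
  {"dp":[-0.96,0.98,0],"turn":[0,0,0],"fingers":0.4},
  {"dp":[-0.96,0.98,0],"turn":[0,0,0],"fingers":0.4},
  {"dp":[-0.96,0.98,0],"turn":[0,0,0],"fingers":0.4},
  {"dp":[-0.96,0.98,0],"turn":[0,0,0],"fingers":0.4},
  {"dp":[-0.96,0.98,0],"turn":[0,0,0],"fingers":0.4},
  {"dp":[-0.96,0.98,0],"turn":[0,0,0],"fingers":0.4},
  {"dp":[-0.96,0.98,0],"turn":[0,0,0],"fingers":0.4},
])

```text
time_s: 3.47
eef_pos: [0.5495, 0.1101, 0.2227]
tool_rot: [[-0.956, -0.293, 0.0], [-0.293, 0.956, 0.0], [-0.0, 0.0, -1.0]]
wrist_force: [0.1, -0.5, 0.4]
opening: 0.397
grip_force: 0.0
```

>>> jog_arm([
  {"dp":[0,0,0],"turn":[0,0,-0.157],"fingers":0.4},
  {"dp":[0,0,0],"turn":[0,0,-0.157],"fingers":0.4},
  {"dp":[0,0,0],"turn":[0,0,-0.157],"fingers":0.4},
  {"dp":[0,0,0],"turn":[0,0,-0.157],"fingers":0.4},
  {"dp":[0,0,0.6],"turn":[0,0,-0.157],"fingers":0.4},
  {"dp":[0,0,0.6],"turn":[0,0,-0.157],"fingers":0.4},
  {"dp":[0,0,0.6],"turn":[0,0,-0.157],"fingers":0.4},
  {"dp":[0,0,0.6],"turn":[0,0,-0.157],"fingers":0.4},
  {"dp":[0,0,0.6],"turn":[0,0,-0.157],"fingers":0.4},
  {"dp":[0,0,0.5],"turn":[0,0,-0.157],"fingers":0.4},
  {"dp":[0,0,0.5],"turn":[0,0,-0.157],"fingers":0.4},
  {"dp":[0,0,0.5],"turn":[0,0,-0.157],"fingers":0.4},
  {"dp":[0,0,0],"turn":[0,0,-0.157],"fingers":0.4},
  {"dp":[0,0,0],"turn":[0,0,-0.157],"fingers":0.4},
  {"dp":[0,0,0],"turn":[0,0,0],"fingers":0.4},
  {"dp":[0,0,0],"turn":[0,0,0],"fingers":0.4},
])

```text
time_s: 4.8
eef_pos: [0.5491, 0.1088, 0.1326]
tool_rot: [[0.434, -0.901, 0.0], [-0.901, -0.434, 0.0], [0.0, -0.0, -1.0]]
wrist_force: [-0.3, -0.4, -0.6]
opening: 0.4
grip_force: 0.0
```

>>> jog_arm([
  {"dp":[0,-0.1,0.5],"fingers":0.4},
  {"dp":[0,0,0.6],"fingers":0.4},
  {"dp":[0,0,0.6],"fingers":0.4},
  {"dp":[0,0,0.6],"fingers":0.4},
  {"dp":[0,0,0.6],"fingers":0.4},
  {"dp":[0,0,0.6],"fingers":0.4},
  {"dp":[0,0,0.6],"fingers":0.4},
  {"dp":[0,0,0.6],"fingers":0.4},
  {"dp":[0,0,0],"fingers":0.4},
  {"dp":[0,0,0],"fingers":0.4},
])

```text
invalid input
```

```bash
python3 - <<'E'
from h import *
np.set_printoptions(precision=3,suppress=True)
H=np.array([.597,.005])
s=readout.read_state();R=s["tool_rot"];p=s["eef_pos"];print(p)
a0=np.arctan2(*( (p[:2]-H)*[-1,1]));print(a0,np.linalg.norm(p[:2]-H))
# per-row step at constant da, tool y tangential: shift in tool axes before the turn
a1=1.607;n=20;da=(a1-a0)/n
def P(a):return H+.115*np.array([-np.sin(a),np.cos(a)])
d=P(a0+da)-P(a0)
print("da",da,"turn",-np.degrees(da)/45,"dp",np.array([R[:2,0]@d,R[:2,1]@d])/.02)
im=snap("side")
cv2.imwrite("pics/c3.png",cv2.resize(cv2.cvtColor(im,cv2.COLOR_RGB2BGR)[180:300,270:430],None,fx=5,fy=5,interpolation=cv2.INTER_CUBIC))
E
```

```text
[0.549 0.109 0.133]
0.4321465391248589 0.11428702548675532
da 0.058742673043757056 turn -0.07479349428275975 dp [0.004 0.338]
```

View pics/c3.png

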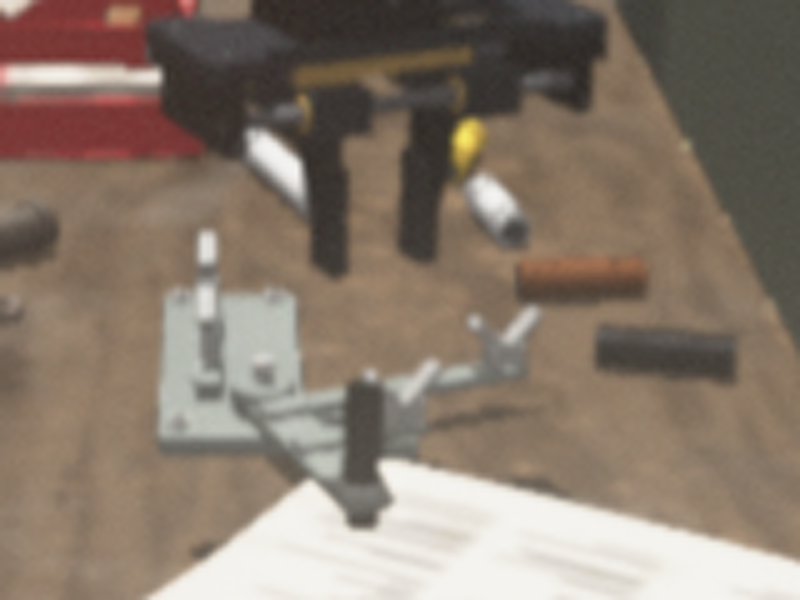

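The picture shows the fingers straddling the post along x; in the crop the post is at (365,430) and the fingers at 330 and 420. The last move was refused because it lacked "turn", so I'll repeat the descent.

>>> jog_arm([
  {"dp":[0,0.1,0.6],"turn":[0,0,0],"fingers":0.4},
  {"dp":[0,0,0.6],"turn":[0,0,0],"fingers":0.4},
  {"dp":[0,0,0.6],"turn":[0,0,0],"fingers":0.4},
  {"dp":[0,0,0.6],"turn":[0,0,0],"fingers":0.4},
  {"dp":[0,0,0.6],"turn":[0,0,0],"fingers":0.4},
  {"dp":[0,0,0.6],"turn":[0,0,0],"fingers":0.4},
  {"dp":[0,0,0.6],"turn":[0,0,0],"fingers":0.4},
  {"dp":[0,0,0.6],"turn":[0,0,0],"fingers":0.4},
  {"dp":[0,0,0],"turn":[0,0,0],"fingers":0.4},
])

```text
time_s: 5.6
eef_pos: [0.5457, 0.1072, 0.0345]
tool_rot: [[0.435, -0.901, -0.004], [-0.901, -0.435, -0.002], [-0.0, 0.004, -1.0]]
wrist_force: [-0.3, 0.3, 0.6]
opening: 0.399
grip_force: 0.0
```

>>> jog_arm([
  {"dp":[0,0.34,0],"turn":[0,0,-0.075],"fingers":0.4},
  {"dp":[0,0.34,0],"turn":[0,0,-0.075],"fingers":0.4},
  {"dp":[0,0.34,0],"turn":[0,0,-0.075],"fingers":0.4},
  {"dp":[0,0.34,0],"turn":[0,0,-0.075],"fingers":0.4},
  {"dp":[0,0.34,0],"turn":[0,0,-0.075],"fingers":0.4},
  {"dp":[0,0.34,0],"turn":[0,0,-0.075],"fingers":0.4},
])

```text
time_s: 6.1
eef_pos: [0.5145, 0.0852, 0.0376]
tool_rot: [[0.722, -0.691, 0.002], [-0.691, -0.722, 0.001], [0.001, -0.002, -1.0]]
wrist_force: [1.0, -0.0, -0.5]
opening: 0.402
grip_force: 0.3
```

>>> jog_arm([
  {"dp":[0,0.34,0],"turn":[0,0,-0.075],"fingers":0.4},
  {"dp":[0,0.34,0],"turn":[0,0,-0.075],"fingers":0.4},
  {"dp":[0,0.34,0],"turn":[0,0,-0.075],"fingers":0.4},
  {"dp":[0,0.34,0],"turn":[0,0,-0.075],"fingers":0.4},
  {"dp":[0,0.34,0],"turn":[0,0,-0.075],"fingers":0.4},
  {"dp":[0,0.34,0],"turn":[0,0,-0.075],"fingers":0.4},
  {"dp":[0,0.34,0],"turn":[0,0,-0.075],"fingers":0.4},
  {"dp":[0,0.34,0],"turn":[0,0,-0.075],"fingers":0.4},
  {"dp":[0,0.34,0],"turn":[0,0,-0.075],"fingers":0.4},
])

```text
time_s: 6.85
eef_pos: [0.4858, 0.0337, 0.0381]
tool_rot: [[0.973, -0.231, 0.006], [-0.231, -0.973, 0.002], [0.006, -0.004, -1.0]]
wrist_force: [2.2, 1.4, -0.2]
opening: 0.404
grip_force: 1.2
```

>>> jog_arm([
  {"dp":[0,0.34,0],"turn":[0,0,-0.075],"fingers":0.4},
  {"dp":[0,0.34,0],"turn":[0,0,-0.075],"fingers":0.4},
  {"dp":[0,0.34,0],"turn":[0,0,-0.075],"fingers":0.4},
  {"dp":[0,0,0],"turn":[0,0,0],"fingers":0.4},
])

```text
time_s: 7.18
eef_pos: [0.4804, 0.0124, 0.0376]
tool_rot: [[0.998, -0.059, 0.002], [-0.059, -0.998, 0.001], [0.002, -0.001, -1.0]]
wrist_force: [0.2, 0.1, 0.3]
opening: 0.403
grip_force: 0.0
```

>>> jog_arm([
  {"dp":[0,0.25,0],"turn":[0,0,-0.025],"fingers":0.4},
  {"dp":[0,0.25,0],"turn":[0,0,-0.025],"fingers":0.4},
  {"dp":[0,0.25,0],"turn":[0,0,0],"fingers":0.4},
  {"dp":[0,0.15,0],"turn":[0,0,0],"fingers":0.4},
])

```text
time_s: 7.52
eef_pos: [0.479, -0.0055, 0.0369]
tool_rot: [[1.0, -0.021, 0.0], [-0.021, -1.0, 0.0], [0.0, -0.0, -1.0]]
wrist_force: [-0.1, -0.5, 0.4]
opening: 0.398
grip_force: 0.3
```

>>> jog_arm([
  {"dp":[0,0.1,0],"turn":[0,0,0],"fingers":0.4},
  {"dp":[0,0.1,0],"turn":[0,0,0],"fingers":0.4},
])

```text
time_s: 7.68
eef_pos: [0.4792, -0.0072, 0.0368]
tool_rot: [[1.0, -0.021, 0.002], [-0.021, -1.0, 0.004], [0.002, -0.004, -1.0]]
wrist_force: [-7.0, 22.6, 3.8]
opening: 0.401
grip_force: 11.4
```

The leg is at its stop with 22 N of reaction, which is about where 1.57 rad should be. I'll back off, lift, and go over the long pipe.

>>> jog_arm([
  {"dp":[0,-0.35,0],"turn":[0,0,0],"fingers":0.4},
  {"dp":[0,0,-1],"turn":[0,0,0],"fingers":0.4},
  {"dp":[0,0,-1],"turn":[0,0,0],"fingers":0.4},
  {"dp":[0,0,-1],"turn":[0,0,0],"fingers":0.4},
  {"dp":[0,0,-1],"turn":[0,0,0],"fingers":0.4},
  {"dp":[0,0,-1],"turn":[0,0,0],"fingers":0.6},
  {"dp":[0.32,1,0],"turn":[0,0,0],"fingers":0.6},
  {"dp":[0.32,1,0],"turn":[0,0,0],"fingers":0.6},
  {"dp":[0.32,1,0],"turn":[0,0,0],"fingers":0.6},
  {"dp":[0.32,1,0],"turn":[0,0,0],"fingers":0.6},
  {"dp":[0.32,1,0],"turn":[0,0,0],"fingers":0.6},
  {"dp":[0.32,1,0],"turn":[0,0,0],"fingers":0.6},
  {"dp":[0.32,1,0],"turn":[0,0,0],"fingers":0.6},
  {"dp":[0.32,1,0],"turn":[0,0,0],"fingers":0.6},
  {"dp":[0.32,1,0],"turn":[0,0,0],"fingers":0.6},
  {"dp":[0.32,1,0],"turn":[0,0,0],"fingers":0.6},
  {"dp":[0.32,1,0],"turn":[0,0,0],"fingers":0.6},
  {"dp":[0.32,1,0],"turn":[0,0,0],"fingers":0.6},
])

```text
time_s: 9.18
eef_pos: [0.5512, -0.2447, 0.1364]
tool_rot: [[1.0, -0.02, -0.001], [-0.02, -1.0, -0.0], [-0.001, 0.0, -1.0]]
wrist_force: [0.5, -0.2, 0.3]
opening: 0.602
grip_force: 0.0
```

>>> jog_arm([
  {"dp":[0.32,1,0],"turn":[0,0,0],"fingers":0.6},
  {"dp":[0.32,1,0],"turn":[0,0,0],"fingers":0.6},
  {"dp":[0.32,1,0],"turn":[0,0,0],"fingers":0.6},
  {"dp":[0.32,1,0],"turn":[0,0,0],"fingers":0.6},
  {"dp":[0.32,1,0],"turn":[0,0,0],"fingers":0.6},
  {"dp":[0.32,1,0],"turn":[0,0,0],"fingers":0.6},
  {"dp":[0,0,0],"turn":[0,0,0.152],"fingers":0.6},
  {"dp":[0,0,0],"turn":[0,0,0.152],"fingers":0.6},
  {"dp":[0,0,0],"turn":[0,0,0.152],"fingers":0.6},
  {"dp":[0,0,0],"turn":[0,0,0.152],"fingers":0.6},
  {"dp":[0,0,0],"turn":[0,0,0.152],"fingers":0.6},
  {"dp":[0,0,0],"turn":[0,0,0.152],"fingers":0.6},
  {"dp":[0,0,0],"turn":[0,0,0.152],"fingers":0.6},
  {"dp":[0,0,0],"turn":[0,0,0.152],"fingers":0.6},
  {"dp":[0,0,0],"turn":[0,0,0.152],"fingers":0.6},
  {"dp":[0,0,0],"turn":[0,0,0.152],"fingers":0.6},
  {"dp":[0,0,0],"turn":[0,0,0],"fingers":0.6},
])

```text
time_s: 10.6
eef_pos: [0.5871, -0.3643, 0.1362]
tool_rot: [[0.348, -0.938, -0.001], [-0.938, -0.348, 0.0], [-0.001, 0.001, -1.0]]
wrist_force: [0.2, -0.2, 0.3]
opening: 0.599
grip_force: 0.0
```

```bash
cat >> h.py <<'E'
def plan(tx,ty,tz,psi=None):
    "totals in tool units to go to target (shift in present axes), and turn about z"
    s=readout.read_state();R=np.array(s["tool_rot"]);p=np.array(s["eef_pos"])
    d=R.T@(np.array([tx,ty,tz])-p)/.02;y=np.arctan2(R[1,1],R[0,1])
    t=None if psi is None else -np.degrees((psi-y+np.pi/2)%np.pi-np.pi/2)/45
    print("pos",p.round(4),"yang",round(y,3),"J1,J6",s["joints"][[0,5]].round(2),"dp",d.round(2),"turn z",t)
E
python3 - <<'E'
from h import *
plan(.5853,-.363,.006,1.931-np.pi/2)
im=snap("top")
cv2.imwrite("pics/c4.png",cv2.resize(cv2.cvtColor(im,cv2.COLOR_RGB2BGR)[190:290,265:375],None,fx=6,fy=6,interpolation=cv2.INTER_CUBIC))
cv2.imwrite("pics/t4.png",cv2.cvtColor(im,cv2.COLOR_RGB2BGR))
E
```

```text
pos [ 0.5871 -0.3643  0.1362] yang -2.787 J1,J6 [-0.32  0.68] dp [-0.09  0.06  6.51] turn z -0.006578838220684797
```

View pics/c4.png

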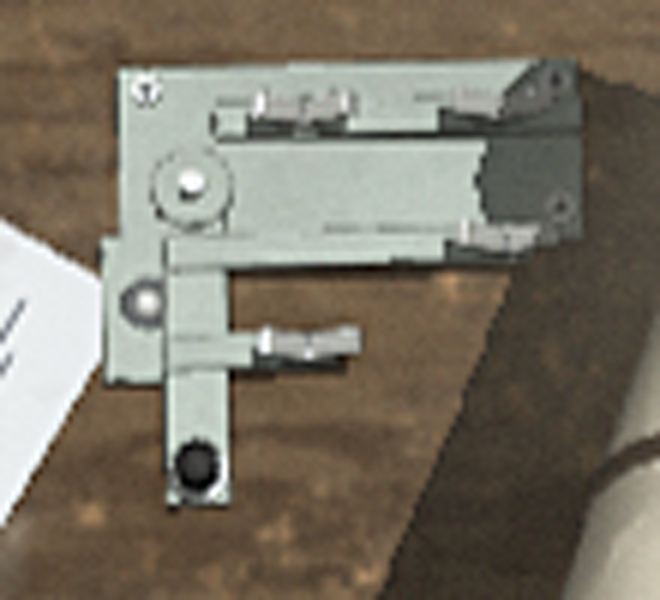

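The leg is out along -x and the spring ball shows behind it at crop (142,302). The handle is at (197,465), the fixed wide-row saddle at (303,104) and the leg's wide-row saddle at (309,340). Next I grasp the long pipe.

>>> jog_arm([
  {"dp":[-0.09,0.06,1],"turn":[0,0,0],"fingers":0.6},
  {"dp":[0,0,1],"turn":[0,0,0],"fingers":0.6},
  {"dp":[0,0,1],"turn":[0,0,0],"fingers":0.6},
  {"dp":[0,0,1],"turn":[0,0,0],"fingers":0.6},
  {"dp":[0,0,1],"turn":[0,0,0],"fingers":0.6},
  {"dp":[0,0,0.8],"turn":[0,0,0],"fingers":0.6},
  {"dp":[0,0,0.6],"turn":[0,0,0],"fingers":0.6},
  {"dp":[0,0,0.2],"turn":[0,0,0],"fingers":0.6},
  {"dp":[0,0,0],"turn":[0,0,0],"fingers":0.2},
  {"dp":[0,0,0],"turn":[0,0,0],"fingers":0.1},
  {"dp":[0,0,0],"turn":[0,0,0],"fingers":0.1},
  {"dp":[0,0,0],"turn":[0,0,0],"fingers":0.1},
  {"dp":[0,0,0],"turn":[0,0,0],"fingers":0.1},
  {"dp":[0,0,0],"turn":[0,0,0],"fingers":0.1},
])

```text
time_s: 11.82
eef_pos: [0.5865, -0.3634, 0.0057]
tool_rot: [[0.351, -0.936, 0.002], [-0.936, -0.351, -0.001], [0.002, -0.002, -1.0]]
wrist_force: [1.1, 0.1, 2.4]
opening: 0.264
grip_force: 30.0
```

```bash
python3 - <<'E'
from h import *
np.set_printoptions(precision=4,suppress=True)
f=lambda x,y,z:at("top",(x/6+265-.4,y/6+190-.4),z)[:2]
print("fixed long",f(303,104,.052),"leg long",f(309,340,.052),"leg short",f(500,236,.052),"fixed short ~",f(497,102,.052))
print("handle",f(197,463,.074),"hinge",f(190,183,.03))
TL,TR,BR=f(119,68,.012),f(581,58,.012),f(583,238,.012);d=TL-TR
print("corners",TL,TR,BR,"yaw",np.arctan2(-d[0],d[1]), "ctr",(TL+BR)/2)
plan(.58,-.04,.14,1.6)
E
```

```text
fixed long [ 0.627 -0.039] leg long [ 0.5325 -0.0424] leg short [ 0.575  -0.1176] fixed short ~ [ 0.629  -0.1163]
handle [0.4817 0.0007] hinge [0.5982 0.0058]
corners [0.6487 0.0359] [ 0.6559 -0.1542] [ 0.5808 -0.1549] yaw 0.03764241997027424 ctr [ 0.6148 -0.0595]
pos [ 0.5865 -0.3634  0.0057] yang -2.783 J1,J6 [-0.32  0.68] dp [-15.25  -5.38  -6.73] turn z -1.580948100806507
```

>>> jog_arm([
  {"dp":[0,0,-0.5],"turn":[0,0,0],"fingers":0.1},
  {"dp":[0,0,-1],"turn":[0,0,0],"fingers":0.1},
  {"dp":[0,0,-1],"turn":[0,0,0],"fingers":0.1},
  {"dp":[0,0,-1],"turn":[0,0,-0.145],"fingers":0.1},
  {"dp":[0,0,-1],"turn":[0,0,-0.145],"fingers":0.1},
  {"dp":[0,0,-1],"turn":[0,0,-0.145],"fingers":0.1},
  {"dp":[0,0,-1],"turn":[0,0,-0.145],"fingers":0.1},
  {"dp":[0,0,0],"turn":[0,0,-0.145],"fingers":0.1},
  {"dp":[0,0,0],"turn":[0,0,-0.145],"fingers":0.1},
  {"dp":[0,0,0],"turn":[0,0,-0.145],"fingers":0.1},
  {"dp":[0,0,0],"turn":[0,0,-0.145],"fingers":0.1},
  {"dp":[0,0,0],"turn":[0,0,-0.145],"fingers":0.1},
  {"dp":[0,0,0],"turn":[0,0,-0.145],"fingers":0.1},
  {"dp":[0,0,0],"turn":[0,0,-0.145],"fingers":0.1},
])

```text
time_s: 12.98
eef_pos: [0.5846, -0.3626, 0.134]
tool_rot: [[0.999, 0.045, -0.002], [0.045, -0.999, 0.001], [-0.002, -0.002, -1.0]]
wrist_force: [-0.0, -0.4, -4.2]
opening: 0.263
grip_force: 30.0
```

>>> jog_arm([
  {"dp":[0,-0.5,0],"turn":[0,0,0],"fingers":0.1},
  {"dp":[0.02,-0.97,0],"turn":[0,0,0],"fingers":0.1},
  {"dp":[0.02,-0.97,0],"turn":[0,0,0],"fingers":0.1},
  {"dp":[0.02,-0.97,0],"turn":[0,0,0],"fingers":0.1},
  {"dp":[0.02,-0.97,0],"turn":[0,0,0],"fingers":0.1},
  {"dp":[0.02,-0.97,0],"turn":[0,0,0],"fingers":0.1},
  {"dp":[0.02,-0.97,0],"turn":[0,0,0],"fingers":0.1},
  {"dp":[0.02,-0.97,0],"turn":[0,0,0],"fingers":0.1},
  {"dp":[0.02,-0.97,0],"turn":[0,0,0],"fingers":0.1},
  {"dp":[0.02,-0.97,0],"turn":[0,0,0],"fingers":0.1},
  {"dp":[0.02,-0.97,0],"turn":[0,0,0],"fingers":0.1},
  {"dp":[0.02,-0.97,0],"turn":[0,0,0],"fingers":0.1},
  {"dp":[0.02,-0.97,0],"turn":[0,0,0],"fingers":0.1},
  {"dp":[0.02,-0.97,0],"turn":[0,0,0],"fingers":0.1},
  {"dp":[0,-0.97,0],"turn":[0,0,0],"fingers":0.1},
  {"dp":[0,-0.97,0],"turn":[0,0,0],"fingers":0.1},
  {"dp":[0,-0.97,0],"turn":[0,0,0],"fingers":0.1},
  {"dp":[0,-0.2,0],"turn":[0,0,0],"fingers":0.1},
  {"dp":[0,0,0],"turn":[0,0,0],"fingers":0.1},
])

```text
time_s: 14.57
eef_pos: [0.5771, -0.0372, 0.1347]
tool_rot: [[0.999, 0.04, -0.001], [0.04, -0.999, 0.0], [-0.001, -0.0, -1.0]]
wrist_force: [-0.7, -0.5, -3.2]
opening: 0.262
grip_force: 30.0
```

```bash
python3 - <<'E'
from h import *
plan(.579,-.040,.050,1.61)
im=snap("side")
cv2.imwrite("pics/c5.png",cv2.resize(cv2.cvtColor(im,cv2.COLOR_RGB2BGR)[170:290,250:410],None,fx=5,fy=5,interpolation=cv2.INTER_CUBIC))
E
```

```text
pos [ 0.5771 -0.0372  0.1347] yang -1.531 J1,J6 [0.22 1.4 ] dp [0.09 0.14 4.23] turn z 0.0011168047550472317
```

View pics/c5.png

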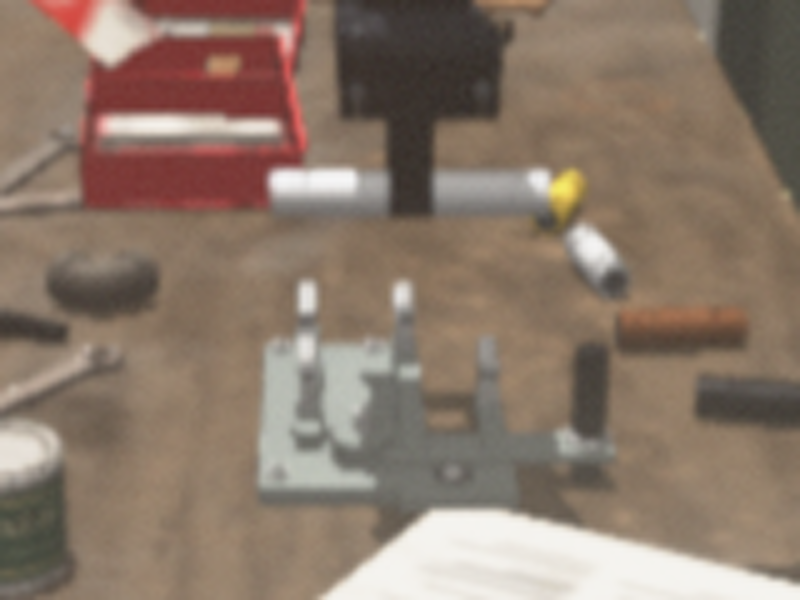

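The pipe is level in the grip, spanning crop columns 270 to 550 at row 190. Its middle lies over the wide row, whose saddles are at 307 and 487. I'll lower it and release.

>>> jog_arm([
  {"dp":[0.1,0.14,0.6],"turn":[0,0,0],"fingers":0.1},
  {"dp":[0,0,0.8],"turn":[0,0,0],"fingers":0.1},
  {"dp":[0,0,0.8],"turn":[0,0,0],"fingers":0.1},
  {"dp":[0,0,0.6],"turn":[0,0,0],"fingers":0.1},
  {"dp":[0,0,0.4],"turn":[0,0,0],"fingers":0.1},
  {"dp":[0,0,0.4],"turn":[0,0,0],"fingers":0.1},
  {"dp":[0,0,0.3],"turn":[0,0,0],"fingers":0.1},
  {"dp":[0,0,0.2],"turn":[0,0,0],"fingers":0.1},
  {"dp":[0,0,0],"turn":[0,0,0],"fingers":0.1},
])

```text
time_s: 15.37
eef_pos: [0.5801, -0.0416, 0.0524]
tool_rot: [[0.999, 0.04, 0.0], [0.04, -0.999, -0.0], [0.0, 0.0, -1.0]]
wrist_force: [0.4, 0.6, -3.6]
opening: 0.267
grip_force: 30.0
```

>>> jog_arm([
  {"dp":[0,0,0.1],"turn":[0,0,0],"fingers":0.1},
  {"dp":[0,0,0.05],"turn":[0,0,0],"fingers":0.1},
  {"dp":[0,0,0],"turn":[0,0,0],"fingers":0.1},
])

```text
time_s: 15.62
eef_pos: [0.5809, -0.041, 0.0511]
tool_rot: [[0.999, 0.041, 0.003], [0.041, -0.999, 0.0], [0.003, -0.0, -1.0]]
wrist_force: [-1.9, 2.3, 3.6]
opening: 0.267
grip_force: 30.0
```

>>> jog_arm([
  {"dp":[0,0,0],"turn":[0,0,0],"fingers":0.3},
  {"dp":[0,0,0],"turn":[0,0,0],"fingers":0.35},
  {"dp":[0,0,0],"turn":[0,0,0],"fingers":0.45},
  {"dp":[0,0,0],"turn":[0,0,0],"fingers":0.55},
  {"dp":[0,0,0],"turn":[0,0,0],"fingers":0.55},
  {"dp":[0,0,-0.4],"turn":[0,0,0],"fingers":0.55},
  {"dp":[0,0,-0.8],"turn":[0,0,0],"fingers":0.55},
  {"dp":[0,0,-1],"turn":[0,0,0],"fingers":0.55},
  {"dp":[0,0,-1],"turn":[0,0,0],"fingers":0.55},
  {"dp":[0,0,-1],"turn":[0,0,0],"fingers":0.55},
  {"dp":[0,0,0],"turn":[0,0,0],"fingers":0.55},
])

```text
time_s: 16.53
eef_pos: [0.583, -0.0415, 0.1388]
tool_rot: [[0.999, 0.041, 0.009], [0.041, -0.999, 0.0], [0.009, 0.0, -1.0]]
wrist_force: [0.4, 1.0, 0.1]
opening: 0.549
grip_force: 0.0
```

```bash
python3 - <<'E'
from h import *
plan(.4505,-.298,.14,1.782-np.pi/2)
E
```

```text
pos [ 0.583  -0.0415  0.1388] yang -1.53 J1,J6 [0.21 1.4 ] dp [-7.14 12.54 -0.13] turn z 1.7832027879456587
```

>>> jog_arm([
  {"dp":[-0.55,0.965,0],"turn":[0,0,0],"fingers":0.55},
  {"dp":[-0.55,0.965,0],"turn":[0,0,0],"fingers":0.55},
  {"dp":[-0.55,0.965,0],"turn":[0,0,0],"fingers":0.55},
  {"dp":[-0.55,0.965,0],"turn":[0,0,0],"fingers":0.55},
  {"dp":[-0.55,0.965,0],"turn":[0,0,0],"fingers":0.55},
  {"dp":[-0.55,0.965,0],"turn":[0,0,0],"fingers":0.55},
  {"dp":[-0.55,0.965,0],"turn":[0,0,0],"fingers":0.55},
  {"dp":[-0.55,0.965,0],"turn":[0,0,0],"fingers":0.55},
  {"dp":[-0.55,0.965,0],"turn":[0,0,0],"fingers":0.55},
  {"dp":[-0.55,0.965,0],"turn":[0,0,0],"fingers":0.55},
  {"dp":[-0.55,0.965,0],"turn":[0,0,0],"fingers":0.55},
  {"dp":[-0.55,0.965,0],"turn":[0,0,0],"fingers":0.55},
  {"dp":[-0.55,0.965,0],"turn":[0,0,0],"fingers":0.55},
])

```text
time_s: 17.62
eef_pos: [0.4463, -0.2988, 0.1336]
tool_rot: [[0.999, 0.04, -0.0], [0.04, -0.999, 0.0], [-0.0, -0.0, -1.0]]
wrist_force: [-0.1, 0.0, -0.5]
opening: 0.55
grip_force: 0.0
```

>>> jog_arm([
  {"dp":[0,0,0],"turn":[0,0,0.149],"fingers":0.55},
  {"dp":[0,0,0],"turn":[0,0,0.149],"fingers":0.55},
  {"dp":[0,0,0],"turn":[0,0,0.149],"fingers":0.55},
  {"dp":[0,0,0],"turn":[0,0,0.149],"fingers":0.55},
  {"dp":[0,0,0],"turn":[0,0,0.149],"fingers":0.55},
  {"dp":[0,0,0],"turn":[0,0,0.149],"fingers":0.55},
  {"dp":[0,0,0],"turn":[0,0,0.149],"fingers":0.55},
  {"dp":[0,0,0],"turn":[0,0,0.149],"fingers":0.55},
  {"dp":[0,0,0],"turn":[0,0,0.149],"fingers":0.55},
  {"dp":[0,0,0],"turn":[0,0,0.149],"fingers":0.55},
  {"dp":[0,0,0],"turn":[0,0,0.149],"fingers":0.55},
  {"dp":[0,0,0],"turn":[0,0,0.149],"fingers":0.55},
  {"dp":[0,0,0],"turn":[0,0,0],"fingers":0.55},
])

```text
time_s: 18.7
eef_pos: [0.4468, -0.298, 0.1335]
tool_rot: [[0.203, -0.979, -0.0], [-0.979, -0.203, 0.0], [-0.0, 0.0, -1.0]]
wrist_force: [0.9, -0.1, -1.0]
opening: 0.551
grip_force: 0.0
```

```bash
python3 - <<'E'
from h import *
plan(.4505,-.298,.005,1.782-np.pi/2)
im=snap("top")
cv2.imwrite("pics/c6.png",cv2.resize(cv2.cvtColor(im,cv2.COLOR_RGB2BGR)[190:320,270:480],None,fx=3.8,fy=3.8,interpolation=cv2.INTER_CUBIC))
for t in("long_pipe",):
    for r in nets.masks_of("top",t):
        ys,xs=np.nonzero(r["pixels"]);P=np.array([at("top",p,.06)[:2] for p in zip(xs,ys)]);c=P.mean(0);a=np.linalg.eigh(np.cov((P-c).T))[1][:,1];print(t,r["p"],c,np.ptp(P,0),np.arctan(a[1]/a[0]))
print(readout.read_state()["tool_rot"])
E
```

```text
pos [ 0.4468 -0.298   0.1335] yang -2.937 J1,J6 [-0.29  0.49] dp [ 0.04 -0.18  6.42] turn z -0.00876242165572368
long_pipe 0.63 [ 0.57525843 -0.04116441] [0.14329575 0.02971745] 0.03409075548978439
[[ 2.07853645e-01 -9.78159924e-01 -1.58544679e-04]
 [-9.78159933e-01 -2.07853655e-01  5.42103136e-05]
 [-8.59804474e-05  1.43814241e-04 -9.99999986e-01]]
```

View pics/c6.png

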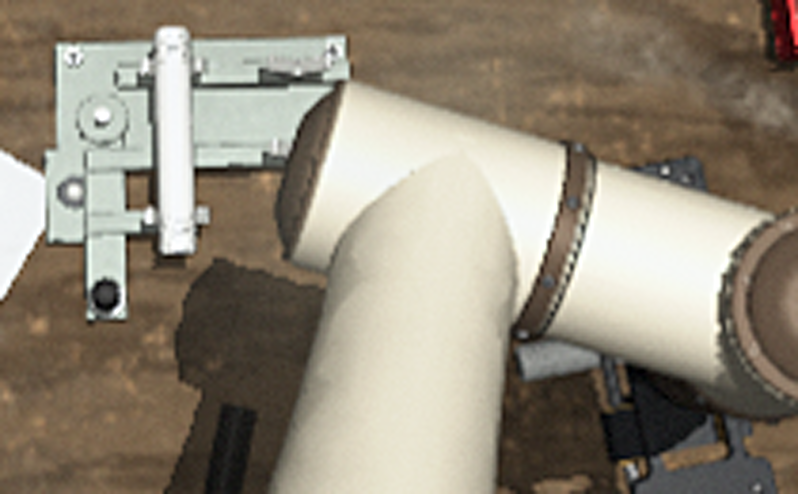

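The long pipe lies in both wide-row saddles, from crop (172,35) to (178,245), with its centre about 4 mm off along the row. Next is the short pipe.

>>> jog_arm([
  {"dp":[0.04,-0.18,1],"turn":[0,0,0],"fingers":0.55},
  {"dp":[0,0,1],"turn":[0,0,0],"fingers":0.55},
  {"dp":[0,0,1],"turn":[0,0,0],"fingers":0.55},
  {"dp":[0,0,1],"turn":[0,0,0],"fingers":0.55},
  {"dp":[0,0,1],"turn":[0,0,0],"fingers":0.55},
  {"dp":[0,0,0.8],"turn":[0,0,0],"fingers":0.55},
  {"dp":[0,0,0.4],"turn":[0,0,0],"fingers":0.55},
  {"dp":[0,0,0.2],"turn":[0,0,0],"fingers":0.55},
  {"dp":[0,0,0],"turn":[0,0,0],"fingers":0.2},
  {"dp":[0,0,0],"turn":[0,0,0],"fingers":0.1},
  {"dp":[0,0,0],"turn":[0,0,0],"fingers":0.1},
  {"dp":[0,0,0],"turn":[0,0,0],"fingers":0.1},
  {"dp":[0,0,0],"turn":[0,0,0],"fingers":0.1},
  {"dp":[0,0,0],"turn":[0,0,0],"fingers":0.1},
])

```text
time_s: 19.97
eef_pos: [0.4517, -0.2983, 0.0065]
tool_rot: [[0.205, -0.979, 0.002], [-0.979, -0.205, -0.001], [0.001, -0.002, -1.0]]
wrist_force: [0.2, 1.5, 2.8]
opening: 0.264
grip_force: 30.0
```

>>> jog_arm([
  {"dp":[0,0,-0.5],"turn":[0,0,0],"fingers":0.1},
  {"dp":[0,0,-1],"turn":[0,0,0],"fingers":0.1},
  {"dp":[0,0,-1],"turn":[0,0,0],"fingers":0.1},
  {"dp":[0,0,-1],"turn":[0,0,-0.149],"fingers":0.1},
  {"dp":[0,0,-1],"turn":[0,0,-0.149],"fingers":0.1},
  {"dp":[0,0,-1],"turn":[0,0,-0.149],"fingers":0.1},
  {"dp":[0,0,-1],"turn":[0,0,-0.149],"fingers":0.1},
  {"dp":[0,0,0],"turn":[0,0,-0.149],"fingers":0.1},
  {"dp":[0,0,0],"turn":[0,0,-0.149],"fingers":0.1},
  {"dp":[0,0,0],"turn":[0,0,-0.149],"fingers":0.1},
  {"dp":[0,0,0],"turn":[0,0,-0.149],"fingers":0.1},
  {"dp":[0,0,0],"turn":[0,0,-0.149],"fingers":0.1},
  {"dp":[0,0,0],"turn":[0,0,-0.149],"fingers":0.1},
  {"dp":[0,0,0],"turn":[0,0,-0.149],"fingers":0.1},
  {"dp":[0,0,0],"turn":[0,0,-0.149],"fingers":0.1},
])

```text
time_s: 21.22
eef_pos: [0.45, -0.2976, 0.1357]
tool_rot: [[0.999, 0.045, -0.001], [0.045, -0.999, 0.001], [-0.001, -0.001, -1.0]]
wrist_force: [-0.2, 0.4, -2.1]
opening: 0.264
grip_force: 30.0
```

>>> jog_arm([
  {"dp":[0.88,-0.96,0],"turn":[0,0,0],"fingers":0.1},
  {"dp":[0.88,-0.96,0],"turn":[0,0,0],"fingers":0.1},
  {"dp":[0.88,-0.96,0],"turn":[0,0,0],"fingers":0.1},
  {"dp":[0.88,-0.96,0],"turn":[0,0,0],"fingers":0.1},
  {"dp":[0.88,-0.96,0],"turn":[0,0,0],"fingers":0.1},
  {"dp":[0.88,-0.96,0],"turn":[0,0,0],"fingers":0.1},
  {"dp":[0.88,-0.96,0],"turn":[0,0,0],"fingers":0.1},
  {"dp":[0.88,-0.96,0],"turn":[0,0,0],"fingers":0.1},
  {"dp":[0.88,-0.96,0],"turn":[0,0,0],"fingers":0.1},
  {"dp":[0,0,0],"turn":[0,0,0],"fingers":0.1},
  {"dp":[0,0,0],"turn":[0,0,0],"fingers":0.1},
  {"dp":[0,0,0],"turn":[0,0,0],"fingers":0.1},
])

```text
time_s: 22.22
eef_pos: [0.6012, -0.119, 0.1353]
tool_rot: [[0.999, 0.04, -0.002], [0.04, -0.999, 0.0], [-0.002, -0.0, -1.0]]
wrist_force: [-0.3, 0.3, -1.7]
opening: 0.265
grip_force: 30.0
```

```bash
python3 - <<'E'
from h import *
plan(.6025,-.1185,.0515,1.61)
im=snap("side")
cv2.imwrite("pics/c7.png",cv2.resize(cv2.cvtColor(im,cv2.COLOR_RGB2BGR)[160:280,250:410],None,fx=5,fy=5,interpolation=cv2.INTER_CUBIC))
E
```

```text
pos [ 0.6012 -0.119   0.1353] yang -1.531 J1,J6 [0.07 1.54] dp [ 0.07 -0.02  4.19] turn z 0.0010645342185996868
```

View pics/c7.png

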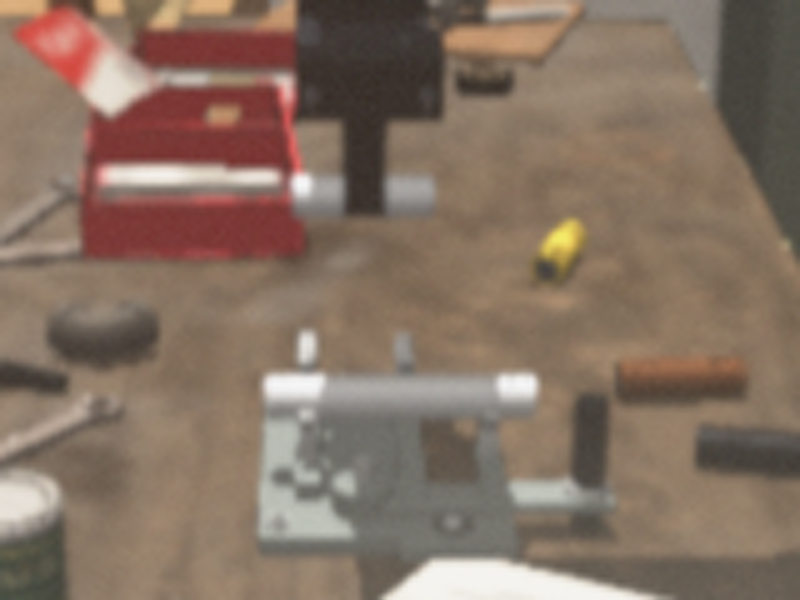

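The short pipe is level at crop columns 293 to 437, over the close row's saddles at 307 and 403. The long pipe sits level. I'll shift about 4 mm away from the robot and lower.

>>> jog_arm([
  {"dp":[0.18,0,0.6],"turn":[0,0,0],"fingers":0.1},
  {"dp":[0,0,0.8],"turn":[0,0,0],"fingers":0.1},
  {"dp":[0,0,0.8],"turn":[0,0,0],"fingers":0.1},
  {"dp":[0,0,0.6],"turn":[0,0,0],"fingers":0.1},
  {"dp":[0,0,0.4],"turn":[0,0,0],"fingers":0.1},
  {"dp":[0,0,0.4],"turn":[0,0,0],"fingers":0.1},
  {"dp":[0,0,0.3],"turn":[0,0,0],"fingers":0.1},
  {"dp":[0,0,0.2],"turn":[0,0,0],"fingers":0.1},
  {"dp":[0,0,0],"turn":[0,0,0],"fingers":0.1},
])

```text
time_s: 23.02
eef_pos: [0.6053, -0.119, 0.0527]
tool_rot: [[0.999, 0.04, -0.001], [0.04, -0.999, 0.0], [-0.001, -0.0, -1.0]]
wrist_force: [-0.0, 0.2, -1.7]
opening: 0.267
grip_force: 30.0
```

>>> jog_arm([
  {"dp":[0,0,0.08],"turn":[0,0,0],"fingers":0.1},
  {"dp":[0,0,0],"turn":[0,0,0],"fingers":0.1},
])

```text
time_s: 23.18
eef_pos: [0.6061, -0.1188, 0.0523]
tool_rot: [[0.999, 0.04, 0.001], [0.04, -0.999, -0.0], [0.001, 0.0, -1.0]]
wrist_force: [-0.3, 0.9, -2.5]
opening: 0.265
grip_force: 30.0
```

>>> jog_arm([
  {"dp":[0,0,0.08],"turn":[0,0,0],"fingers":0.1},
  {"dp":[0,0,0],"turn":[0,0,0],"fingers":0.1},
])

```text
time_s: 23.35
eef_pos: [0.6062, -0.1187, 0.0508]
tool_rot: [[0.999, 0.04, 0.001], [0.04, -0.999, 0.0], [0.001, 0.0, -1.0]]
wrist_force: [-0.0, 0.4, -1.7]
opening: 0.266
grip_force: 30.0
```

>>> jog_arm([
  {"dp":[0,0,0.05],"turn":[0,0,0],"fingers":0.1},
  {"dp":[0,0,0],"turn":[0,0,0],"fingers":0.1},
])

```text
time_s: 23.52
eef_pos: [0.6063, -0.1186, 0.0505]
tool_rot: [[0.999, 0.04, 0.001], [0.04, -0.999, -0.0], [0.001, 0.0, -1.0]]
wrist_force: [-1.5, 1.1, 4.4]
opening: 0.265
grip_force: 30.0
```

Contact. Releasing and lifting, then moving aside to the right to view.

>>> jog_arm([
  {"dp":[0,0,0],"turn":[0,0,0],"fingers":0.3},
  {"dp":[0,0,0],"turn":[0,0,0],"fingers":0.35},
  {"dp":[0,0,0],"turn":[0,0,0],"fingers":0.45},
  {"dp":[0,0,0],"turn":[0,0,0],"fingers":0.5},
  {"dp":[0,0,0],"turn":[0,0,0],"fingers":0.5},
  {"dp":[0,0,-0.4],"turn":[0,0,0],"fingers":0.5},
  {"dp":[0,0,-0.8],"turn":[0,0,0],"fingers":0.5},
  {"dp":[0,0,-1],"turn":[0,0,0],"fingers":0.5},
  {"dp":[0,0,-1],"turn":[0,0,0],"fingers":0.5},
  {"dp":[0,0,-1],"turn":[0,0,0],"fingers":0.5},
  {"dp":[0,0,-1],"turn":[0,0,0],"fingers":0.5},
])

```text
time_s: 24.43
eef_pos: [0.6057, -0.1189, 0.155]
tool_rot: [[0.999, 0.04, 0.001], [0.04, -0.999, -0.0], [0.001, 0.0, -1.0]]
wrist_force: [-0.4, 0.3, -0.2]
opening: 0.499
grip_force: 0.0
```

>>> jog_arm([
  {"dp":[-0.2,1,0],"turn":[0,0,0],"fingers":0.5},
  {"dp":[-0.2,1,0],"turn":[0,0,0],"fingers":0.5},
  {"dp":[-0.2,1,0],"turn":[0,0,0],"fingers":0.5},
  {"dp":[-0.2,1,0],"turn":[0,0,0],"fingers":0.5},
  {"dp":[-0.2,1,0],"turn":[0,0,0],"fingers":0.5},
  {"dp":[-0.2,1,0],"turn":[0,0,0],"fingers":0.5},
  {"dp":[-0.2,1,0],"turn":[0,0,0],"fingers":0.5},
  {"dp":[-0.2,1,0],"turn":[0,0,0],"fingers":0.5},
  {"dp":[-0.2,1,0],"turn":[0,0,0],"fingers":0.5},
  {"dp":[-0.2,1,0],"turn":[0,0,0],"fingers":0.5},
  {"dp":[-0.2,1,0],"turn":[0,0,0],"fingers":0.5},
  {"dp":[-0.2,1,0],"turn":[0,0,0],"fingers":0.5},
  {"dp":[-0.2,1,0],"turn":[0,0,0],"fingers":0.5},
  {"dp":[-0.2,1,0],"turn":[0,0,0],"fingers":0.5},
  {"dp":[-0.2,1,0],"turn":[0,0,0],"fingers":0.5},
  {"dp":[-0.2,1,0],"turn":[0,0,0],"fingers":0.5},
  {"dp":[0,0,0],"turn":[0,0,0],"fingers":0.5},
  {"dp":[0,0,0],"turn":[0,0,0],"fingers":0.5},
])

```text
time_s: 25.93
eef_pos: [0.554, -0.4421, 0.1533]
tool_rot: [[0.999, 0.038, -0.0], [0.038, -0.999, 0.0], [-0.0, -0.0, -1.0]]
wrist_force: [-0.5, -0.4, -0.8]
opening: 0.502
grip_force: 0.0
```

```bash
python3 - <<'E'
from h import *
im=snap("top");im2=snap("side")
B=lambda i,s:cv2.resize(cv2.cvtColor(i,cv2.COLOR_RGB2BGR)[s],(400,400),interpolation=cv2.INTER_CUBIC)
cv2.imwrite("pics/c8.png",np.hstack([B(im,np.s_[190:290,270:370]),B(im2,np.s_[200:300,285:385])]))
O=np.array([.6275,-.0633]);y=.039;R=np.array([[np.cos(y),-np.sin(y)],[np.sin(y),np.cos(y)]])
snap("top")
for t in("long_pipe","short_pipe"):
    for r in nets.masks_of("top",t):
        ys,xs=np.nonzero(r["pixels"]);P=np.array([at("top",p,.06)[:2] for p in zip(xs,ys)]);c=P.mean(0);a=np.linalg.eigh(np.cov((P-c).T))[1][:,1];print(t,round(r["p"],2),"in rest",(R.T@(c-O)).round(4),np.ptp(P@R,0).round(3),"ang",np.arctan(a[1]/a[0])-y)
E
```

```text
long_pipe 0.56 in rest [-0.0479  0.0244] [0.136 0.025] ang 0.006041810069461244
long_pipe 0.56 in rest [-0.0465  0.0315] [0.173 0.189] ang -1.0593814687128242
short_pipe 0.69 in rest [-0.2043  0.3961] [0.048 0.051] ang 1.3923596820141697
short_pipe 0.67 in rest [-0.2217 -0.107 ] [0.074 0.024] ang 0.05265769141459208
short_pipe 0.64 in rest [-0.0271 -0.0552] [0.077 0.023] ang 0.02119190206824869
short_pipe 0.48 in rest [-0.2382 -0.0047] [0.051 0.031] ang -0.2368142286151602
short_pipe 0.41 in rest [-0.1825 -0.3559] [0.024 0.029] ang 1.4098220465065552
```

View pics/c8.png

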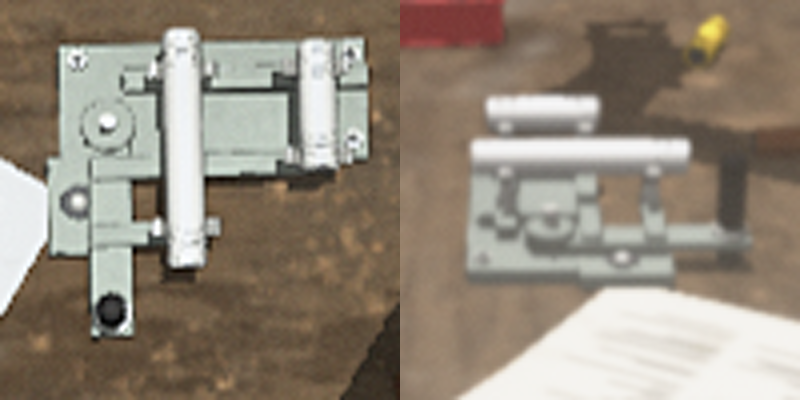

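Both pipes lie level and centred: the long one at crop (183,145) and the short one at (318,103). In the rest's frame they are at (-47.9, 24.4) and (-27.1, -55.2) mm. The leg is still out and the arm is clear of everything, so I'm handing in.

```bash
python3 -c "
from station import robot
print(robot.hand_in())"
```

```text
the job is handed in; nothing more can be done
None
```

The job is handed in: the leg is out behind its spring ball and both pipes lie level and centred in their rows, each within about 1 mm of its row's middle by my last camera measurement. The hand-in returned no verdict.

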